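# Shuffle the ring core round the sample tray and seat it on the test contact

## Robot

A 6-joint arm with a two-finger parallel gripper is mounted at the origin on the work surface. World frame = base frame: x ahead of the robot, y to its left, z up, the work surface at z = 0. Lengths are in mm, angles in degrees, forces in N, time in s.
With the tool pointing down it reaches from about 300 to 850 mm from the base axis. Payload 4.2 kg.
Tool frame: the origin (TCP) lies midway between the tips of the shut fingers; the grasp point (between the pads) lies env.hold_point_z behind it (env.hold_point_z is the distance from the TCP to the grasp point, in mm); z points along the fingers, y is the line along which they close (so a half turn about z gives the same grasp; the last joint's range is limited). The gripper opens to 91 mm and grips with 3 to 60 N. Pads are 32 mm wide; open, the fingers measure 118 mm over their backs; the gripper's body (76 mm by 178 mm) begins 60 mm behind the grasp point.
Start: joints at [65.833, 18.312, 89.639, -0, 72.044, -1.146], TCP at [224.872, 529.222, 213.976] pointing down, gripper open.
Joint ranges: [-177.97, 177.97], [-48.28, 115.42], [12.27, 149.76], [-77.06, 257.06], [2.81, 150.46], [-146.56, 146.56]. Speed limits (degrees/s): [147.25, 147.25, 180, 180, 180, 180].

## Interface

Orientations are given as [roll, pitch, yaw] about the fixed x, y, z axes, in that order (R = Rz(yaw) Ry(pitch) Rx(roll)).
In Python, from workcell import env, viewer, spotter gives the robot as it stands.
- The arm moves only by the tool apply_moves, never from a script. Its arguments are lists of equal length, an entry for each row: "delta_pos": the shift along the world's x, y, z normalised to -1 to 1, where 1 is 120 mm, a list of three; "rot": the turn, a rotation vector about the world's x, y, z normalised to -1 to 1, where 1 is 1.5 rad, a list of three; "hand": the opening, from 0 (shut) to 1 (fully open). A call has 1 to 10 rows; each row is the pose to reach, as a shift and turn from the pose commanded when the call began; what a row does not reach only later rows make up. A row lasts 1/12 s, in which the tool goes at most 41.7 mm and 7.16 degrees, less where a joint would pass 70% of its speed; a pose out of reach is approached as far as the arm can. A call with a number of a shift or a turn outside -1 to 1 is refused whole. A call with a gripper value outside its range is refused whole. The fingers move at their own pace and stop on an object; "newtons" is the grip in N (left out, the last holds). Time passes only in rows, so rows that repeat a pose let the fingers close. It gives the time, the measured TCP pose, the force, the opening and the grip force at its end, in the units of the state.
- env.state(): the state, without advancing time (a new reading comes with each control period).
- viewer.grab_frame(name): name is "scene" or "top" or "wrist"; returns a dict with "pixels" (420x560x3 uint8, red, green, blue), "camera_matrix" (3x3 intrinsics, pixels), "k1" (the pictures are not rectified: a ray, as slopes to the right and down, at radius r is drawn at 1 + k1 r^2 times it, then the intrinsics apply), "R" (3x3) and "t" (3): a world point X has camera coordinates R X + t; the wrist camera has in their place "mount" (4x4, takes a point from camera to tool coordinates, whose origin is the TCP and whose axes are the flange's). Camera axes: x right, y down, z forward; pixel columns grow to the right and rows downward; lengths in mm; the calibration is good to about 2 mm. A picture is of the moment at which its call begins: read the wrist's pose just before it. There is no depth.
- env.job_done(): hands the job in; it is judged then, once.
Trained networks look in a picture, given as the dict that the camera call returned (one of the last four; its "shot" number tells which), for a name from the list of things; names that differ only in an ending like _2 or _b are one class to them, and where a whole thing is asked for, a point or a joint stands for the part that bears it (a point fixed in the world has none). Each returns a list of dicts, best first, with "score" (0 to 1); they miss things now and then, are a little off and sometimes report something else, mostly with a low value. They report only what shows in the picture. A call takes as long as a camera call. They do not tell look-alikes from the thing itself.
- spotter.trace(picture, query): "mask" (420x560 bool, what is visible of it) and "box" ([centre column, centre row, width, height] in pixels, round what is visible of it).
- spotter.landmark_of(picture, query): "position" ([column, row] in pixels: a listed point, or the origin of a listed thing).
The state is a dict: "time_s": time; "qpos": joint angles; "qvel": joint speeds; "effort": joint torques, N m; "ee_pos": TCP position; "ee_rot": TCP orientation; "force": force on the tool from outside, world axes, zero at the start; "torque": the same for the moment, N m; "gripper_width": finger opening in mm; "gripper_force": force on a finger pad.
Only numpy, scipy, OpenCV 4.12 (cv2) and the standard library are available. Lean on these libraries where they do the work, as an engineer would, in place of code of your own. Each camera call takes 0.05 s, during which the arm holds its last target. There are 200 camera calls.

## Task

Slide the carriers round in the tray, one at a time into the empty space and never lifting any of them out, until the carrier with the ring core stands in the test nest in place of the one with the square transformer. Push the ring-core carrier home against the sprung brass contact firmly but gently, with a steady push of about 10 newtons and never more than 20, then let go so that it stays touching the contact; leave the other two carriers lying flat in the tray and the things round about alone.

Things in the scene. Friction and masses are not known exactly. Their poses are not given: they have to be found in the camera images.
- tray: Fixed flat grey-painted tray. Origin: on the bench under the middle of its square chamber; z up. Floor 4 mm thick, walls 13 mm high from the bench. The chamber, 150 x 150 mm inside (walls at x, y = +-75 mm in the tray's frame), has four places for carriers, centred at x, y = +-37.5 mm, no ribs between them; the place at (-37.5, -37.5) mm is empty at the start
- nest (a point): Centre of the place at (+37.5, +37.5) mm in the tray, on the tray's floor, axes as the tray's. Here the +x wall is open: the test nest runs on in +x as a lane from y = -2 to +75 mm in the tray's frame, its inner corner rounded 6 mm. A carrier goes 9.5 to 23.5 mm in +x beyond this point before it meets the contact
- tester: Grey tester box, 60 x 150 x 42 mm, fixed at the +x end of the nest, axes as the tray's; origin on the bench below the middle of the contact's width, 148 mm in +x and 36 mm in +y of the tray's origin. Two 12 mm terminals stand on it. It carries the contact head towards the nest
- contact (a joint): Sprung brass contact head (46 mm wide, 18 mm high) facing the nest: how far it is pressed in, in m; 0 free, 0.008 at its end stop. It yields at 2 N, then 2 N per mm (10 N at 4 mm, 18 N at 8 mm), beside the carrier's own drag of 1 to 3 N. Its holder is clamped anew each time: the free face is 83 to 97 mm in +x of the tray's origin, not measured, to be found by feel
- ring_mid (a point): Middle of the ring core (flat-lying dark ring, 44 mm outside, 20 mm hole, 24 mm high) on the first carrier, a white plate 72 x 72 x 10 mm, about 220 g (150 to 310); the point is 22 mm above the carrier's underside, on its centre; axes along the carrier's edges. Starts at (-37.5, +37.5) mm or at (+37.5, -37.5) mm in the tray
- block_mid (a point): Middle of the square transformer (dark, 36 mm in x, 30 mm in y, 30 mm high) on a like carrier, 25 mm above the carrier's underside, on its centre. Starts in the place before the nest, (+37.5, +37.5) mm in the tray
- can_mid (a point): Middle of the upright round can (dark, 34 mm across, 34 mm high) on a like carrier, 27 mm above the carrier's underside, on its centre. Starts in the one of the two places that the ring core does not have
- spool: Bystander: brass wire spool, 64 mm across, 32 mm high, origin under its centre
- driver: Bystander: screwdriver lying on the bench
- flux: Bystander: small amber bottle, 44 mm across, 100 mm high, origin under its centre
Things that resemble listed ones, but are neither listed nor needed, are in the scene too. What is shaped like the part that bears ring_mid but purple or red is not meant.

How it is judged (in metres and radians):
On the way, in this order (a step that is already met when the one before it is completed fails the run):
1. the square transformer's carrier has been slid out of the place before the nest ((x of block_mid in the frame of tray below -0.03 m or y of block_mid in the frame of tray below -0.03 m)), for 0.2 s.
2. the ring-core carrier is pressed against the contact with more than 4 N, steadily for 0.3 s (contact force between ring and tester above 4 N and value of joint contact above 0.0008 m), for 0.3 s.
At the end, for the whole second after the job is handed in: The ring-core carrier lies flat in the nest, more than 6 mm beyond the place before it, at rest and keeping the contact pressed in by more than 0.3 mm; the other two carriers lie flat (within 0.05 rad) and at rest on the tray's floor, inside the chamber (value of joint contact above 0.0003 m and x of ring_mid in the frame of tray above 0.044 m and y of ring_mid in the frame of tray above 0.0325 m and z of ring_mid in the frame of tray below 0.029 m and angle between each of ring_mid, block_mid, can_mid's own z axis and vertical below 0.05 rad and z of block_mid in the frame of tray below 0.032 m and z of can_mid in the frame of tray below 0.034 m and horizontal distance between each of block_mid, can_mid and tray below 0.06 m and linear speed of each of ring, block, can below 0.02 m/s); the robot touches nothing.
It fails at once if a carrier presses on the contact with more than 20 N (contact force between any of ring, block, can and tester above 20 N).
It fails at once if a carrier is lifted by more than 9 mm (out of the tray) (z of ring_mid in the frame of tray above 0.035 m or z of block_mid in the frame of tray above 0.038 m or z of can_mid in the frame of tray above 0.04 m).
It fails at once if a bystander is moved by more than 15 mm (distance of any of spool, driver, flux from where it was at the start of the episode above 0.015 m).
It also fails if it takes over 72 s, if anything falls off the work surface, if the arm or the gripper's body presses on something with over 40 N, if the wrist force passes 120 N, or if a joint passes its speed limit or range.

## Working session

There is one attempt and no reset: what is moved stays moved. The work goes in short steps, Python scripts to look and compute and a tool call to move; the robot and the scene stay as the last step left them, time stands still between calls to the robot, and variables do not carry over. Pictures are saved under pics/ and viewed, at most 10 in all, crops included, and the job is handed in when it is done.

Besides the shell and the picture viewer there is one more tool, called after "Request:" as a command line: name --argument value ..., lists and objects as JSON in quotes. apply_moves: Moves the arm, as the interface text tells. Its arguments: {"type":"object","properties":{"delta_pos":{"type":"array"},"rot":{"type":"array"},"hand":{"type":"array"},"newtons":{"type":"number"}},"required":["delta_pos","rot","hand"]}

```bash
mkdir -p pics; ls; cat > h.py <<'E'
import numpy as np, cv2
from workcell import env, viewer, spotter
def ray(p,u,v,T=None):
    K=np.array(p["camera_matrix"]);k=p["k1"]
    d=np.array([(u-K[0,2])/K[0,0],(v-K[1,2])/K[1,1]]);s=d.copy()
    for _ in range(20): s=d/(1+k*(s@s))
    c=np.array([s[0],s[1],1.])
    if T is None:
        R=np.array(p["R"]);t=np.array(p["t"]);return -R.T@t,R.T@c
    return T[:3,3],T[:3,:3]@c
def at(p,u,v,z,T=None):
    o,d=ray(p,u,v,T);return o+d*(z-o[2])/d[2]
def proj(p,X):
    c=np.array(p["R"])@np.array(X,float)+np.array(p["t"]);s=c[:2]/c[2];s=s*(1+p["k1"]*(s@s));K=np.array(p["camera_matrix"])
    return [K[0,0]*s[0]+K[0,2],K[1,1]*s[1]+K[1,2]]
def save(p,n): cv2.imwrite("pics/"+n+".png",cv2.cvtColor(p["pixels"],cv2.COLOR_RGB2BGR))
E
python3 - <<'E'
from h import *
s=env.state();print({k:np.round(v,2) for k,v in s.items()},env.hold_point_z)
Z=dict(tray=0,nest=4,tester=0,ring_mid=26,block_mid=29,can_mid=31,spool=0,driver=0,flux=0)
for c in ["top","scene"]:
    p=viewer.grab_frame(c);save(p,c)
    for q,z in Z.items():
        for r in spotter.landmark_of(p,q)[:3]:
            print(c,q,round(r["score"],2),np.round(r["position"]),np.round(at(p,*r["position"],z)[:2],1))
E
```

```text
pics
{'time_s': np.float64(0.0), 'qpos': array([65.83, 18.35, 89.71, -0.  , 72.04, -1.14]), 'qvel': array([-0.01, -0.03, -0.04,  0.1 ,  0.  , -0.03]), 'effort': array([ -0.  , -41.25, -23.2 ,   0.07,   0.05,  -0.  ]), 'ee_pos': array([224.67, 528.75, 213.12]), 'ee_rot': array([-179.9 ,   -0.  ,  156.98]), 'force': array([-0.09,  0.26,  0.05]), 'torque': array([-0.03, -0.03,  0.03]), 'gripper_force': np.float64(0.0), 'gripper_width': np.float64(91.21)} 18.8
top tray 0.94 [268. 202.] [545.   19.8]
top nest 0.89 [256. 185.] [588.8  48.4]
top tester 0.7 [263. 143.] [699.4  28.6]
top ring_mid 0.94 [276. 279.] [352.8   1.9]
top ring_mid 0.92 [216. 271.] [375.7 147.2]
top ring_mid 0.84 [186. 209.] [528.7 222.9]
top block_mid 0.8 [256. 184.] [588.6  47.4]
top can_mid 0.62 [287. 188.] [577.5 -29.9]
top spool 0.86 [151. 267.] [387.7 315.3]
top driver 0.58 [410. 201.] [ 542.  -345.1]
top flux 0.67 [130. 152.] [683.7 373.3]
scene tray 0.65 [281. 238.] [547.    9.2]
scene nest 0.77 [304. 245.] [589.7  45.9]
scene nest 0.19 [272. 240.] [551.2 -13.2]
scene tester 0.7 [316. 285.] [693.6  22.1]
scene ring_mid 0.88 [298. 175.] [383. 129.]
scene ring_mid 0.85 [365. 204.] [543.7 229.7]
scene ring_mid 0.61 [250. 186.] [378.4  -1.2]
scene block_mid 0.62 [306. 237.] [590.7  48.3]
scene can_mid 0.7 [268. 242.] [574.7 -34.7]
scene spool 0.67 [356. 168.] [381.3 310.1]
scene driver 0.82 [115. 283.] [ 537.4 -352. ]
scene flux 0.94 [450. 235.] [690.3 375.1]
scene flux 0.25 [303. 243.] [580.5  47.3]
```

```bash
python3 - <<'E'
import cv2
a=cv2.imread("pics/top.png")[120:300,170:350];cv2.imwrite("pics/topc.png",cv2.resize(a,(600,600),interpolation=cv2.INTER_CUBIC))
E
```

```text
(no output)
```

View pics/topc.png

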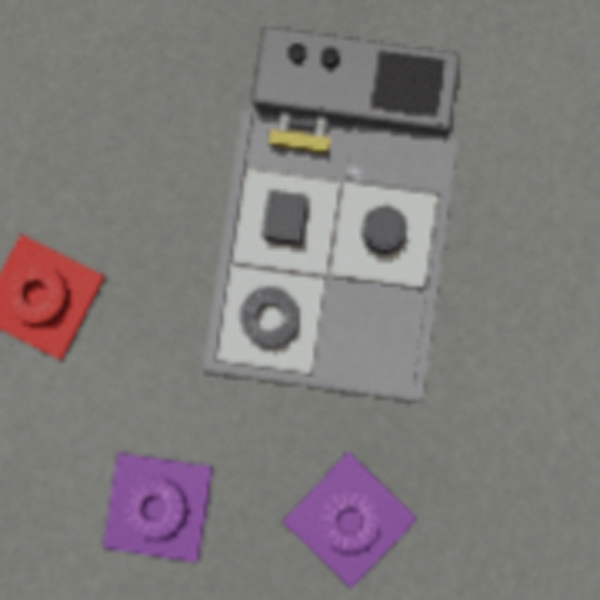

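View pics/scene.png

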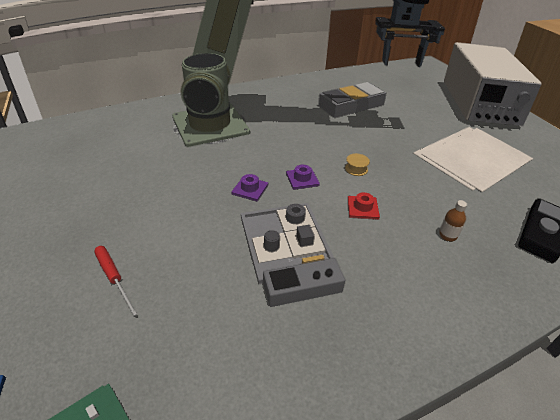

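The tray lies at about (545, 18), yaw about -8°. In the crop the candidates are the white ring carrier at (270,318), purple at (155,508) and (350,520), and red at (38,293). The white one in the tray's (-,+) place is the one meant; the coloured ones are look-alikes. The can is at (+,-), so the order is: can -x, block -y, ring +x.

Request:
apply_moves --delta_pos '[[0.175, -0.28, 0.05], [0.35, -0.57, 0.1], [0.525, -0.85, 0.15], [0.525, -0.85, 0.15]]' --rot '[[0, 0, 0.06], [0, 0, 0.12], [0, 0, 0.175], [0, 0, 0.175]]' --hand '[1, 1, 1, 1]'

```text
time_s: 1.33
ee_pos: [290.7, 422.7, 233.3]
ee_rot: [-179.9, 0.2, 171.9]
force: [-0.6, 0.2, 0.3]
gripper_width: 91.1
gripper_force: 0.0
```

Request:
apply_moves --delta_pos '[[0.175, -0.28, 0.05], [0.35, -0.57, 0.1], [0.525, -0.85, 0.15]]' --rot '[[0, 0, 0], [0, 0, 0], [0, 0, 0]]' --hand '[1, 1, 1]'

```text
time_s: 1.58
ee_pos: [351.2, 324.2, 250.2]
ee_rot: [180.0, 0.0, 172.1]
force: [1.2, 0.1, 0.4]
gripper_width: 91.3
gripper_force: 0.0
```

Request:
apply_moves --delta_pos '[[0.175, -0.28, 0.05], [0.35, -0.57, 0.1], [0.525, -0.85, 0.15]]' --rot '[[0, 0, 0], [0, 0, 0], [0, 0, 0]]' --hand '[1, 1, 1]'

```text
time_s: 1.83
ee_pos: [414.5, 221.8, 268.5]
ee_rot: [180.0, 0.0, 172.0]
force: [0.2, 0.0, -0.0]
gripper_width: 91.1
gripper_force: 0.0
```

Request:
apply_moves --delta_pos '[[0.175, -0.28, 0.05], [0.35, -0.57, 0.1], [0.525, -0.85, 0.15]]' --rot '[[0, 0, 0], [0, 0, 0], [0, 0, 0]]' --hand '[1, 1, 1]'

```text
time_s: 2.08
ee_pos: [477.6, 119.6, 286.5]
ee_rot: [180.0, 0.0, 172.0]
force: [0.9, 0.4, -0.1]
gripper_width: 91.0
gripper_force: 0.0
```

Request:
apply_moves --delta_pos '[[0.175, -0.28, 0.05], [0.35, -0.57, 0.1], [0.525, -0.85, 0.15], [0.525, -0.85, 0.15], [0.525, -0.85, 0.15]]' --rot '[[0, 0, 0], [0, 0, 0], [0, 0, 0], [0, 0, 0], [0, 0, 0]]' --hand '[0, 0, 0, 0, 0]'

```text
time_s: 2.5
ee_pos: [540.7, 18.0, 303.7]
ee_rot: [180.0, -0.0, 171.8]
force: [0.2, 0.6, -0.2]
gripper_width: 60.7
gripper_force: 0.0
```

```bash
cat >> h.py <<'E'
from scipy.spatial.transform import Rotation as Ro
def wrist():
    s=env.state();p=viewer.grab_frame("wrist")
    T=np.eye(4);T[:3,:3]=Ro.from_euler("xyz",s["ee_rot"],degrees=True).as_matrix();T[:3,3]=s["ee_pos"]
    return p,T@np.array(p["mount"])
E
python3 - <<'E'
from h import *
p,T=wrist();save(p,"w1");print(np.round(T,2))
Z=dict(tray=0,nest=4,tester=0,ring_mid=26,block_mid=29,can_mid=31)
for q,z in Z.items():
    for r in spotter.landmark_of(p,q)[:2]:
        print(q,round(r["score"],2),np.round(r["position"]),np.round(at(p,*r["position"],z,T)[:2],1))
# white carriers
hsv=cv2.cvtColor(p["pixels"],cv2.COLOR_RGB2HSV)
m=((hsv[...,1]<50)&(hsv[...,2]>165)).astype(np.uint8)
n,l,st,c=cv2.connectedComponentsWithStats(cv2.morphologyEx(m,cv2.MORPH_OPEN,np.ones((3,3))))
for i in range(1,n):
    if st[i,4]>800:
        cs,_=cv2.findContours((l==i).astype(np.uint8),cv2.RETR_EXTERNAL,cv2.CHAIN_APPROX_NONE)
        pts=np.array([at(p,u,v,14,T)[:2] for u,v in cs[0][:,0]],np.float32)
        r=cv2.minAreaRect(pts);print(st[i],np.round(r[0],1),np.round(r[1],1),round(r[2],2))
E
```

```text
[[ 1.4000e-01  9.6000e-01  2.6000e-01  4.6821e+02]
 [ 9.9000e-01 -1.4000e-01 -4.0000e-02  2.8920e+01]
 [ 0.0000e+00  2.6000e-01 -9.7000e-01  4.7375e+02]
 [ 0.0000e+00  0.0000e+00  0.0000e+00  1.0000e+00]]
tray 0.74 [279. 175.] [544.   19.5]
tester 0.81 [299. 261.] [689.2  31.4]
ring_mid 0.83 [303. 147.] [504.5  59.4]
ring_mid 0.83 [356.  35.] [371.6 145.5]
block_mid 0.92 [303. 203.] [585.2  48.9]
can_mid 0.92 [255. 204.] [576.7 -20.9]
[ 230  176   48   46 1579] [571.8 -24.1] [72.  70.2] 81.81
[ 278  176   49   47 1499] [582.7  48.5] [72. 72.] 80.78
```

View pics/w1.png

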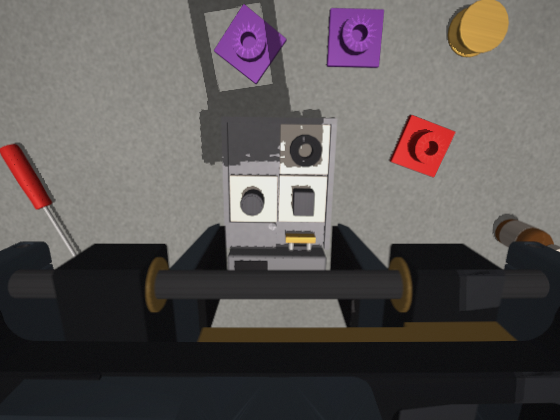

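The wrist view shows block (303,203), can (255,204) and ring (303,147). That puts the tray centre at about (543, 18) with yaw about -8.3°. First I'll push the can carrier in -x with shut fingers.

Request:
apply_moves --delta_pos '[[0.21, -0.13, -0.3], [0.42, -0.27, -0.6], [0.633, -0.405, -0.9]]' --rot '[[0, 0, 0], [0, 0, 0], [0, 0, 0]]' --hand '[0, 0, 0]'

```text
time_s: 3.1
ee_pos: [608.1, -23.4, 208.0]
ee_rot: [180.0, 0.2, 172.1]
force: [0.7, 0.6, -0.0]
gripper_width: 13.1
gripper_force: 0.0
```

Request:
apply_moves --delta_pos '[[0, 0, -0.3], [0, 0, -0.6], [0, 0, -0.8], [0, 0, -0.8]]' --rot '[[0, 0, 0], [0, 0, 0], [0, 0, 0], [0, 0, 0]]' --hand '[0, 0, 0, 0]'

```text
time_s: 3.43
ee_pos: [603.2, -23.1, 106.3]
ee_rot: [-180.0, -0.7, 172.1]
force: [-1.6, -0.4, -1.3]
gripper_width: 0.6
gripper_force: 0.0
```

```bash
python3 - <<'E'
from h import *
s=env.state();print(s["ee_pos"],s["gripper_width"])
p=viewer.grab_frame("top");save(p,"t2")
a=cv2.imread("pics/t2.png")[120:260,200:340];cv2.imwrite("pics/t2c.png",cv2.resize(a,(600,600),interpolation=cv2.INTER_CUBIC))
hsv=cv2.cvtColor(p["pixels"],cv2.COLOR_RGB2HSV)
m=((hsv[...,1]<50)&(hsv[...,2]>165)).astype(np.uint8)
n,l,st,c=cv2.connectedComponentsWithStats(m)
for i in range(1,n):
    if 300<st[i,4]<6000:
        cs,_=cv2.findContours((l==i).astype(np.uint8),cv2.RETR_EXTERNAL,cv2.CHAIN_APPROX_NONE)
        pts=np.array([at(p,u,v,14)[:2] for u,v in cs[0][:,0]],np.float32)
        r=cv2.minAreaRect(pts);print(st[i],np.round(r[0],1),np.round(r[1],1),round(r[2],2))
E
```

```text
[603.21700842 -23.07445362 106.28052701] 0.6005575458409828
[   0  186   73  102 5860] [471.7 627.9] [228.2 194.2] 11.29
```

View pics/t2c.png

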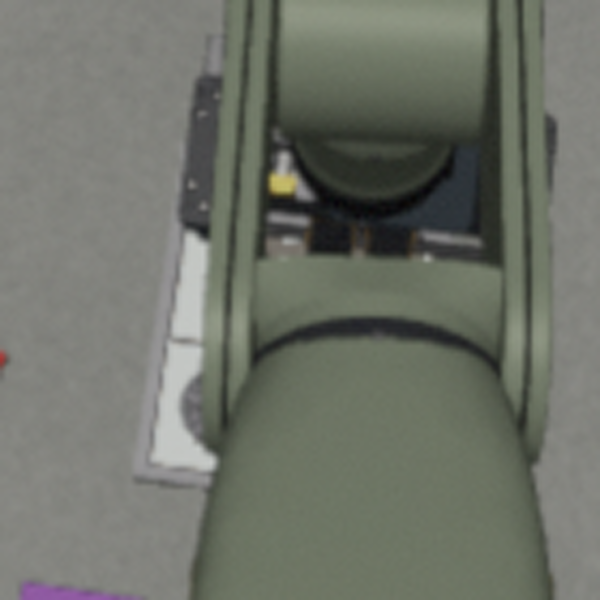

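The arm blocks the top view, and the tip is still short of its target. I'll let it settle and finish the approach.

Request:
apply_moves --delta_pos '[[0.11, -0.06, 0], [0.11, -0.06, 0], [0.11, -0.06, -0.3], [0.11, -0.06, -0.5], [0.11, -0.06, -0.5], [0.11, -0.06, -0.5]]' --rot '[[0, 0, 0], [0, 0, 0], [0, 0, 0], [0, 0, 0], [0, 0, 0], [0, 0, 0]]' --hand '[0, 0, 0, 0, 0, 0]'

```text
time_s: 3.98
ee_pos: [620.6, -30.8, 53.0]
ee_rot: [180.0, 0.0, 172.0]
force: [-0.1, 0.3, 0.1]
gripper_width: 0.3
gripper_force: 0.0
```

Request:
apply_moves --delta_pos '[[0, 0, -0.15], [0, 0, -0.26], [0, 0, -0.26], [0, 0, -0.26]]' --rot '[[0, 0, 0], [0, 0, 0], [0, 0, 0], [0, 0, 0]]' --hand '[0, 0, 0, 0]'

```text
time_s: 4.32
ee_pos: [621.7, -31.0, 22.9]
ee_rot: [180.0, 0.2, 172.0]
force: [0.3, 0.5, 0.2]
gripper_width: 0.7
gripper_force: 0.0
```

```bash
python3 - <<'E'
from h import *
s=env.state();print(np.round(s["ee_pos"],1),np.round(s["force"],1))
p=viewer.grab_frame("scene")
a=p["pixels"][190:310,230:390,::-1];cv2.imwrite("pics/s2.png",cv2.resize(a,(800,600),interpolation=cv2.INTER_CUBIC))
E
```

```text
[621.7 -31.   22.9] [0.3 0.5 0.2]
```

View pics/s2.png

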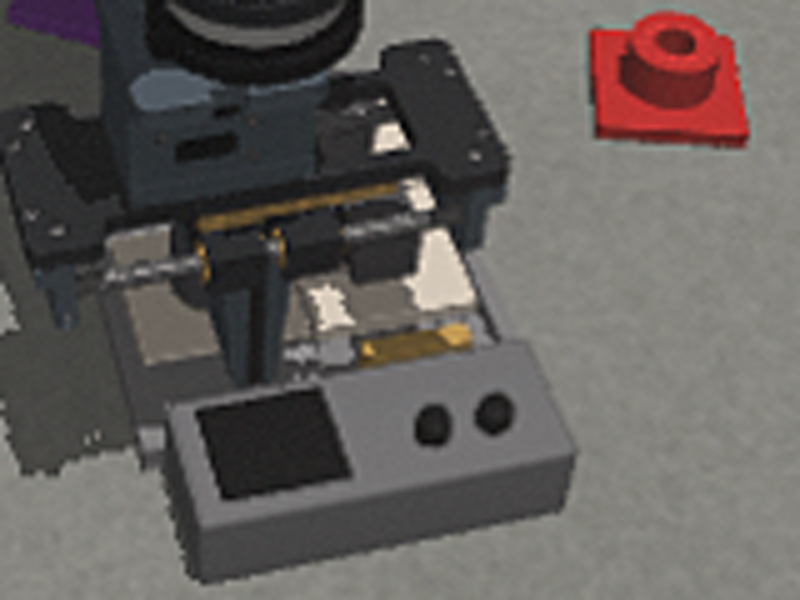

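The fingers stand at the front of the can, at (250,330) in the crop, with nothing touched. Pushing in tray -x.

Request:
apply_moves --delta_pos '[[-0.082, 0.012, 0], [-0.165, 0.024, 0], [-0.22, 0.032, 0], [-0.28, 0.041, 0], [-0.34, 0.05, 0], [-0.41, 0.06, 0], [-0.48, 0.07, 0], [-0.55, 0.08, 0], [-0.55, 0.08, 0]]' --rot '[[0, 0, 0], [0, 0, 0], [0, 0, 0], [0, 0, 0], [0, 0, 0], [0, 0, 0], [0, 0, 0], [0, 0, 0], [0, 0, 0]]' --hand '[0, 0, 0, 0, 0, 0, 0, 0, 0]'

```text
time_s: 5.12
ee_pos: [551.4, -21.2, 20.4]
ee_rot: [-180.0, -0.2, 172.0]
force: [-0.8, 0.6, -0.0]
gripper_width: 0.4
gripper_force: 0.0
```

Request:
apply_moves --delta_pos '[[-0.05, 0.007, 0], [-0.1, 0.0145, 0], [-0.14, 0.02, 0], [-0.16, 0.023, 0], [-0.18, 0.026, 0], [-0.18, 0.026, 0]]' --rot '[[0, 0, 0], [0, 0, 0], [0, 0, 0], [0, 0, 0], [0, 0, 0], [0, 0, 0]]' --hand '[0, 0, 0, 0, 0, 0]'

```text
time_s: 5.62
ee_pos: [532.3, -18.3, 20.7]
ee_rot: [180.0, -0.1, 172.0]
force: [-0.1, 0.0, -0.1]
gripper_width: 0.2
gripper_force: 0.0
```

Request:
apply_moves --delta_pos '[[-0.016, 0.0023, 0], [-0.016, 0.0023, 0], [-0.016, 0.0023, 0]]' --rot '[[0, 0, 0], [0, 0, 0], [0, 0, 0]]' --hand '[0, 0, 0]'

```text
time_s: 5.87
ee_pos: [531.8, -18.0, 21.0]
ee_rot: [180.0, 0.1, 172.0]
force: [3.9, 1.6, 0.0]
gripper_width: 0.8
gripper_force: 1.3
```

Request:
apply_moves --delta_pos '[[-0.016, 0.0023, 0], [-0.016, 0.0023, 0], [-0.016, 0.0023, 0]]' --rot '[[0, 0, 0], [0, 0, 0], [0, 0, 0]]' --hand '[0, 0, 0]'

```text
time_s: 6.12
ee_pos: [531.2, -17.6, 21.5]
ee_rot: [179.9, 0.3, 172.0]
force: [5.1, 2.0, -0.6]
gripper_width: 0.2
gripper_force: 2.2
```

```bash
python3 - <<'E'
from h import *
p=viewer.grab_frame("scene")
a=p["pixels"][190:310,230:390,::-1];cv2.imwrite("pics/s3.png",cv2.resize(a,(800,600),interpolation=cv2.INTER_CUBIC))
E
```

```text
(no output)
```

View pics/s3.png

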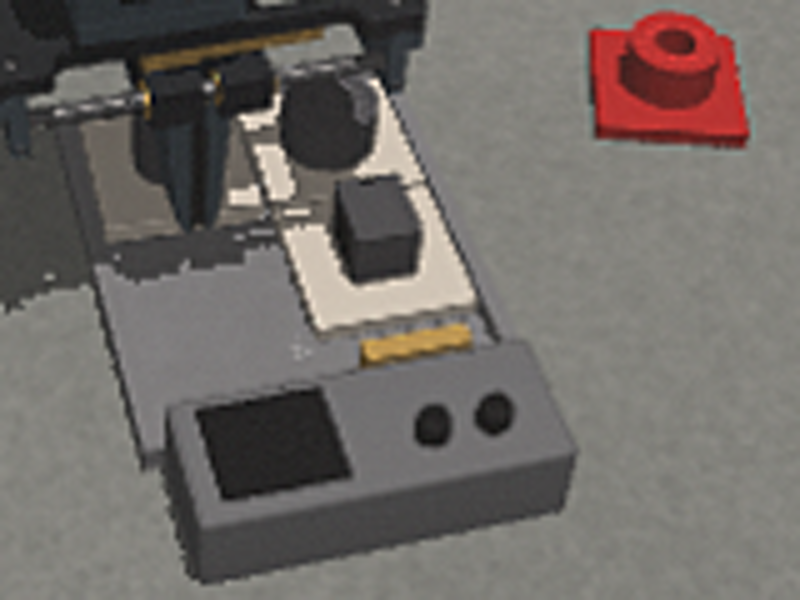

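The can carrier is home: the front edge at (105,240) is level with the row boundary and the push stalled at 5 N. Next I back off and go round to the +y side of the block.

Request:
apply_moves --delta_pos '[[0.1, -0.015, 0], [0.1, -0.015, 0.25], [0.1, -0.015, 0.5], [0.25, 0.2, 0.5], [0.4, 0.5, 0.5], [0.51, 0.8, 0.5], [0.51, 0.9, 0.5], [0.51, 0.9, 0.5], [0.51, 0.9, 0.5]]' --rot '[[0, 0, 0], [0, 0, 0], [0, 0, 0], [0, 0, 0], [0, 0, 0], [0, 0, 0], [0, 0, 0], [0, 0, 0], [0, 0, 0]]' --hand '[0, 0, 0, 0, 0, 0, 0, 0, 0]'

```text
time_s: 6.92
ee_pos: [588.9, 90.1, 80.1]
ee_rot: [-179.9, -0.2, 172.1]
force: [-0.3, -0.2, -0.9]
gripper_width: 0.6
gripper_force: 0.0
```

Request:
apply_moves --delta_pos '[[0.02, 0, -0.25], [0.02, 0, -0.48], [0.02, 0, -0.48], [0.02, 0, -0.48]]' --rot '[[0, 0, 0], [0, 0, 0], [0, 0, 0], [0, 0, 0]]' --hand '[0, 0, 0, 0]'

```text
time_s: 7.25
ee_pos: [590.7, 88.6, 22.1]
ee_rot: [-179.9, -0.3, 171.9]
force: [0.5, -0.5, -0.1]
gripper_width: 0.4
gripper_force: 0.0
```

Request:
apply_moves --delta_pos '[[-0.011, -0.077, 0], [-0.021, -0.145, 0], [-0.031, -0.215, 0], [-0.041, -0.285, 0], [-0.051, -0.35, 0], [-0.061, -0.42, 0], [-0.07, -0.48, 0], [-0.078, -0.535, 0], [-0.078, -0.535, 0]]' --rot '[[0, 0, 0], [0, 0, 0], [0, 0, 0], [0, 0, 0], [0, 0, 0], [0, 0, 0], [0, 0, 0], [0, 0, 0], [0, 0, 0]]' --hand '[0, 0, 0, 0, 0, 0, 0, 0, 0]'

```text
time_s: 8.0
ee_pos: [582.8, 24.3, 23.1]
ee_rot: [-179.9, -0.0, 172.0]
force: [0.4, 0.3, -1.1]
gripper_width: 0.4
gripper_force: 0.0
```

Request:
apply_moves --delta_pos '[[-0.007, -0.05, 0], [-0.014, -0.09, 0], [-0.019, -0.13, 0], [-0.022, -0.15, 0], [-0.022, -0.15, 0]]' --rot '[[0, 0, 0], [0, 0, 0], [0, 0, 0], [0, 0, 0], [0, 0, 0]]' --hand '[0, 0, 0, 0, 0]'

```text
time_s: 8.42
ee_pos: [580.4, 7.2, 23.0]
ee_rot: [-180.0, -0.0, 172.0]
force: [-0.7, -0.0, -0.5]
gripper_width: 0.4
gripper_force: 0.0
```

Request:
apply_moves --delta_pos '[[-0.003, -0.02, 0], [-0.005, -0.033, 0], [-0.005, -0.033, 0]]' --rot '[[0, 0, 0], [0, 0, 0], [0, 0, 0]]' --hand '[0, 0, 0]'

```text
time_s: 8.67
ee_pos: [579.9, 3.7, 23.1]
ee_rot: [-180.0, -0.0, 172.0]
force: [0.1, 0.7, 0.6]
gripper_width: 0.6
gripper_force: 0.0
```

Request:
apply_moves --delta_pos '[[-0.003, -0.016, 0], [-0.003, -0.016, 0], [-0.003, -0.016, 0]]' --rot '[[0, 0, 0], [0, 0, 0], [0, 0, 0]]' --hand '[0, 0, 0]'

```text
time_s: 8.92
ee_pos: [579.7, 1.9, 23.2]
ee_rot: [-180.0, -0.0, 172.0]
force: [-0.5, -0.3, -0.3]
gripper_width: -0.0
gripper_force: 0.0
```

```bash
python3 - <<'E'
from h import *
p=viewer.grab_frame("scene")
a=p["pixels"][190:310,230:390,::-1];cv2.imwrite("pics/s4.png",cv2.resize(a,(800,600),interpolation=cv2.INTER_CUBIC))
E
```

```text
(no output)
```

View pics/s4.png

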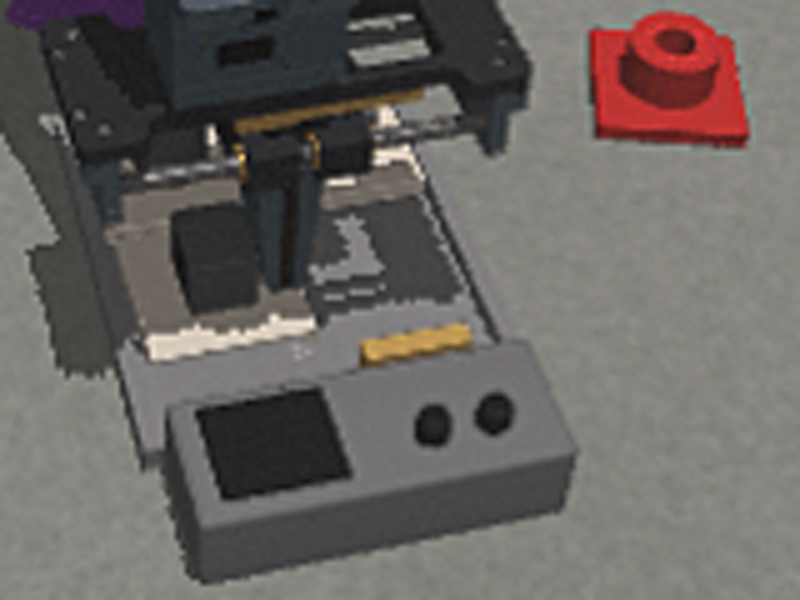

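The block is almost home; I'll push on until it stalls.

Request:
apply_moves --delta_pos '[[-0.003, -0.02, 0], [-0.003, -0.02, 0], [-0.003, -0.02, 0]]' --rot '[[0, 0, 0], [0, 0, 0], [0, 0, 0]]' --hand '[0, 0, 0]'

```text
time_s: 9.22
ee_pos: [579.4, -0.5, 23.2]
ee_rot: [-180.0, 0.0, 172.0]
force: [0.5, -0.7, 0.1]
gripper_width: 0.3
gripper_force: 0.1
```

Request:
apply_moves --delta_pos '[[-0.003, -0.016, 0], [-0.003, -0.016, 0], [-0.003, -0.016, 0]]' --rot '[[0, 0, 0], [0, 0, 0], [0, 0, 0]]' --hand '[0, 0, 0]'

```text
time_s: 9.47
ee_pos: [579.5, -2.2, 23.3]
ee_rot: [180.0, 0.1, 172.0]
force: [1.3, 1.5, -0.1]
gripper_width: 0.3
gripper_force: 0.9
```

Request:
apply_moves --delta_pos '[[-0.003, -0.02, 0], [-0.003, -0.02, 0], [-0.003, -0.02, 0]]' --rot '[[0, 0, 0], [0, 0, 0], [0, 0, 0]]' --hand '[0, 0, 0]'

```text
time_s: 9.72
ee_pos: [579.9, -3.1, 24.0]
ee_rot: [179.8, 0.1, 171.9]
force: [2.4, 6.4, 3.0]
gripper_width: 0.4
gripper_force: 3.7
```

The block is home, stalled at about 6 N. For the ring I'll open the fingers to 30 mm so their corners cradle it from the -x side.

Request:
apply_moves --delta_pos '[[0.01, 0.07, 0], [0.01, 0.07, 0.25], [0.01, 0.07, 0.5], [-0.25, 0.2, 0.5], [-0.5, 0.35, 0.5], [-0.75, 0.5, 0.5], [-0.965, 0.605, 0.5], [-0.965, 0.605, 0.5], [-0.965, 0.605, 0.5]]' --rot '[[0, 0, 0], [0, 0, 0], [0, 0, 0], [0, 0, 0], [0, 0, 0], [0, 0, 0], [0, 0, 0], [0, 0, 0], [0, 0, 0]]' --hand '[0, 0, 0, 0.33, 0.33, 0.33, 0.33, 0.33, 0.33]' --newtons 25

```text
time_s: 10.47
ee_pos: [461.5, 68.2, 83.3]
ee_rot: [-180.0, -0.0, 172.1]
force: [0.3, 1.1, 0.6]
gripper_width: 30.2
gripper_force: 0.0
```

```bash
python3 - <<'E'
from h import *
p,T=wrist();save(p,"w5");print(env.state()["ee_pos"],env.state()["gripper_width"])
for q,z in dict(tray=0,ring_mid=26,block_mid=29,can_mid=31).items():
    for r in spotter.landmark_of(p,q)[:2]:
        X=at(p,*r["position"],z,T)[:2]-[543,18]
        print(q,round(r["score"],2),np.round(r["position"]),np.round([X[0]*.9895-X[1]*.144,X[0]*.144+X[1]*.9895],1))
E
```

```text
[463.13445065  68.00213634  83.48348108] 29.864194965405233
ring_mid 0.93 [489. 273.] [-46.5 209. ]
ring_mid 0.81 [168.  94.] [-181.   -38.4]
```

View pics/w5.png

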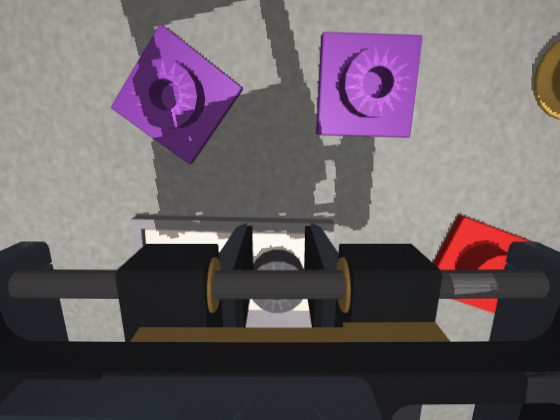

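The ring at (278,285) is centred between the fingers, which are at columns 248 and 308. Lowering.

Request:
apply_moves --delta_pos '[[0, 0, -0.25], [0, 0, -0.5], [0, 0, -0.5], [0, 0, -0.5]]' --rot '[[0, 0, 0], [0, 0, 0], [0, 0, 0], [0, 0, 0]]' --hand '[0.33, 0.33, 0.33, 0.33]'

```text
time_s: 11.05
ee_pos: [462.3, 67.5, 22.2]
ee_rot: [-179.9, -0.2, 172.0]
force: [-0.0, 0.7, 0.2]
gripper_width: 30.2
gripper_force: 0.0
```

Request:
apply_moves --delta_pos '[[0.08, -0.012, 0], [0.16, -0.023, 0], [0.23, -0.034, 0], [0.3, -0.044, 0], [0.37, -0.054, 0], [0.44, -0.064, 0], [0.5, -0.073, 0], [0.55, -0.08, 0], [0.55, -0.08, 0]]' --rot '[[0, 0, 0], [0, 0, 0], [0, 0, 0], [0, 0, 0], [0, 0, 0], [0, 0, 0], [0, 0, 0], [0, 0, 0], [0, 0, 0]]' --hand '[0.33, 0.33, 0.33, 0.33, 0.33, 0.33, 0.33, 0.33, 0.33]'

```text
time_s: 11.8
ee_pos: [530.8, 58.1, 23.3]
ee_rot: [180.0, 0.1, 172.0]
force: [-0.2, -0.8, 0.4]
gripper_width: 29.9
gripper_force: 0.4
```

Request:
apply_moves --delta_pos '[[0.04, -0.006, 0], [0.08, -0.012, 0], [0.12, -0.0175, 0], [0.16, -0.023, 0], [0.2, -0.029, 0], [0.22, -0.032, 0], [0.22, -0.032, 0]]' --rot '[[0, 0, 0], [0, 0, 0], [0, 0, 0], [0, 0, 0], [0, 0, 0], [0, 0, 0], [0, 0, 0]]' --hand '[0.33, 0.33, 0.33, 0.33, 0.33, 0.33, 0.33]'

```text
time_s: 12.38
ee_pos: [556.1, 54.2, 23.1]
ee_rot: [-180.0, 0.0, 172.0]
force: [-2.2, -3.7, -0.1]
gripper_width: 29.8
gripper_force: 1.5
```

```bash
python3 - <<'E'
from h import *
p=viewer.grab_frame("scene")
a=p["pixels"][190:310,230:390,::-1];cv2.imwrite("pics/s6.png",cv2.resize(a,(800,600),interpolation=cv2.INTER_CUBIC))
E
```

```text
(no output)
```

View pics/s6.png

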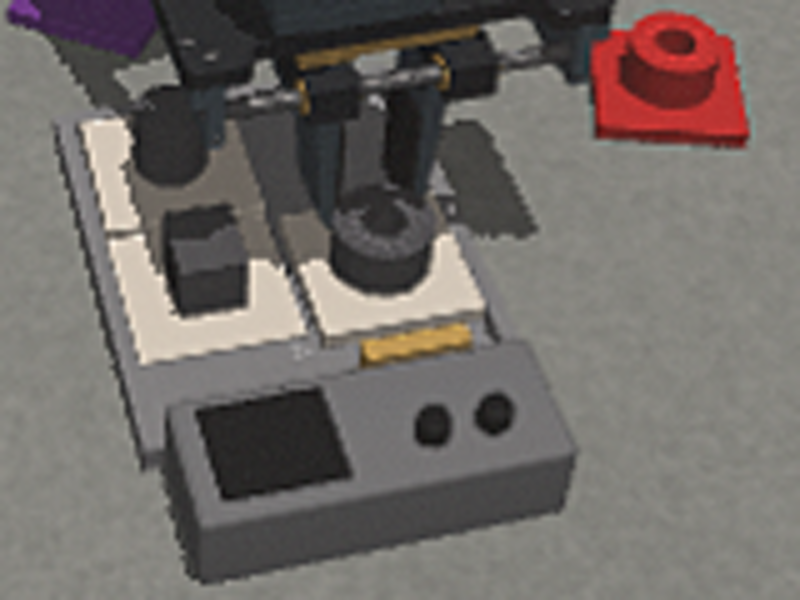

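The ring carrier is in the nest mouth at (385,240), just short of the contact. Now feeling forward in small steps.

Request:
apply_moves --delta_pos '[[0.016, -0.006, 0], [0.033, -0.009, 0], [0.033, -0.009, 0]]' --rot '[[0, 0, 0], [0, 0, 0], [0, 0, 0]]' --hand '[0.33, 0.33, 0.33]'

```text
time_s: 12.68
ee_pos: [559.8, 53.5, 23.2]
ee_rot: [180.0, 0.0, 172.0]
force: [-1.4, -1.5, 0.4]
gripper_width: 30.2
gripper_force: 1.0
```

Request:
apply_moves --delta_pos '[[0.016, -0.0023, 0], [0.016, -0.0023, 0]]' --rot '[[0, 0, 0], [0, 0, 0]]' --hand '[0.33, 0.33]'

```text
time_s: 12.85
ee_pos: [561.5, 53.2, 23.2]
ee_rot: [180.0, 0.0, 172.0]
force: [-2.5, -2.1, -0.3]
gripper_width: 30.3
gripper_force: 1.1
```

Request:
apply_moves --delta_pos '[[0.016, -0.0023, 0], [0.016, -0.0023, 0]]' --rot '[[0, 0, 0], [0, 0, 0]]' --hand '[0.33, 0.33]'

```text
time_s: 13.02
ee_pos: [563.4, 52.9, 23.2]
ee_rot: [180.0, 0.0, 172.0]
force: [-1.8, -1.7, -0.5]
gripper_width: 30.1
gripper_force: 1.1
```

Request:
apply_moves --delta_pos '[[0.016, -0.0023, 0], [0.016, -0.0023, 0]]' --rot '[[0, 0, 0], [0, 0, 0]]' --hand '[0.33, 0.33]'

```text
time_s: 13.18
ee_pos: [565.4, 52.6, 23.2]
ee_rot: [180.0, 0.0, 172.0]
force: [-0.7, -1.7, -0.8]
gripper_width: 30.0
gripper_force: 1.1
```

Request:
apply_moves --delta_pos '[[0.016, -0.0023, 0], [0.016, -0.0023, 0]]' --rot '[[0, 0, 0], [0, 0, 0]]' --hand '[0.33, 0.33]'

```text
time_s: 13.35
ee_pos: [567.3, 52.2, 23.2]
ee_rot: [180.0, 0.0, 172.0]
force: [-2.6, -0.5, -0.8]
gripper_width: 29.9
gripper_force: 1.1
```

Request:
apply_moves --delta_pos '[[0.016, -0.0023, 0], [0.016, -0.0023, 0]]' --rot '[[0, 0, 0], [0, 0, 0]]' --hand '[0.33, 0.33]'

```text
time_s: 13.52
ee_pos: [569.2, 51.9, 23.2]
ee_rot: [180.0, 0.0, 172.0]
force: [-1.2, -0.9, -1.8]
gripper_width: 30.1
gripper_force: 1.1
```

Request:
apply_moves --delta_pos '[[0.016, -0.0023, 0], [0.016, -0.0023, 0]]' --rot '[[0, 0, 0], [0, 0, 0]]' --hand '[0.33, 0.33]'

```text
time_s: 13.68
ee_pos: [571.1, 51.7, 23.2]
ee_rot: [180.0, 0.0, 172.0]
force: [-1.8, -0.9, -0.7]
gripper_width: 30.2
gripper_force: 1.2
```

Request:
apply_moves --delta_pos '[[0.016, -0.0023, 0], [0.016, -0.0023, 0]]' --rot '[[0, 0, 0], [0, 0, 0]]' --hand '[0.33, 0.33]'

```text
time_s: 13.85
ee_pos: [572.4, 51.4, 23.1]
ee_rot: [-180.0, -0.1, 172.0]
force: [-3.5, -2.0, 1.1]
gripper_width: 30.1
gripper_force: 1.6
```

Request:
apply_moves --delta_pos '[[0.016, -0.0023, 0], [0.016, -0.0023, 0]]' --rot '[[0, 0, 0], [0, 0, 0]]' --hand '[0.33, 0.33]'

```text
time_s: 14.02
ee_pos: [573.2, 51.2, 23.0]
ee_rot: [-180.0, -0.2, 172.0]
force: [-5.3, -1.0, 1.9]
gripper_width: 30.2
gripper_force: 2.5
```

Request:
apply_moves --delta_pos '[[0.016, -0.0023, 0], [0.016, -0.0023, 0]]' --rot '[[0, 0, 0], [0, 0, 0]]' --hand '[0.33, 0.33]'

```text
time_s: 14.18
ee_pos: [574.0, 51.0, 22.9]
ee_rot: [-180.0, -0.3, 172.0]
force: [-8.2, -0.6, 3.5]
gripper_width: 30.3
gripper_force: 3.7
```

Request:
apply_moves --delta_pos '[[0.016, -0.0023, 0], [0.016, -0.0023, 0], [0.016, -0.0023, 0]]' --rot '[[0, 0, 0], [0, 0, 0], [0, 0, 0]]' --hand '[0.33, 0.33, 0.33]'

```text
time_s: 14.43
ee_pos: [574.8, 50.8, 22.8]
ee_rot: [-180.0, -0.4, 172.0]
force: [-9.7, -1.1, 4.9]
gripper_width: 30.1
gripper_force: 4.9
```

Request:
apply_moves --delta_pos '[[0.012, -0.0018, 0.004], [0.012, -0.0018, 0.004], [0.012, -0.0018, 0.004], [0.012, -0.0018, 0.004], [0.012, -0.0018, 0.004], [0.012, -0.0018, 0.004], [0.012, -0.0018, 0.004], [0.012, -0.0018, 0.004]]' --rot '[[0, 0, 0], [0, 0, 0], [0, 0, 0], [0, 0, 0], [0, 0, 0], [0, 0, 0], [0, 0, 0], [0, 0, 0]]' --hand '[0.33, 0.33, 0.33, 0.33, 0.33, 0.33, 0.33, 0.33]'

```text
time_s: 15.1
ee_pos: [575.5, 50.7, 22.9]
ee_rot: [-179.9, -0.5, 172.0]
force: [-9.6, 0.4, 3.2]
gripper_width: 30.3
gripper_force: 5.1
```

Pressed steadily at about 10 N. Now backing off slowly.

Request:
apply_moves --delta_pos '[[-0.008, 0.001, 0], [-0.016, 0.002, 0], [-0.024, 0.0035, 0], [-0.032, 0.0047, 0], [-0.04, 0.006, 0], [-0.048, 0.007, 0], [-0.056, 0.008, 0], [-0.064, 0.009, 0], [-0.072, 0.0105, 0], [-0.08, 0.0116, 0]]' --rot '[[0, 0, 0], [0, 0, 0], [0, 0, 0], [0, 0, 0], [0, 0, 0], [0, 0, 0], [0, 0, 0], [0, 0, 0], [0, 0, 0], [0, 0, 0]]' --hand '[0.33, 0.33, 0.33, 0.33, 0.33, 0.33, 0.33, 0.33, 0.33, 0.33]'

```text
time_s: 15.93
ee_pos: [571.4, 52.3, 24.2]
ee_rot: [179.9, 0.1, 172.0]
force: [-0.0, 0.6, -0.4]
gripper_width: 30.2
gripper_force: 0.0
```

Request:
apply_moves --delta_pos '[[-0.02, 0.003, 0], [-0.04, 0.006, 0], [-0.06, 0.009, 0], [-0.1, 0.0145, 0], [-0.1, 0.0145, 0]]' --rot '[[0, 0, 0], [0, 0, 0], [0, 0, 0], [0, 0, 0], [0, 0, 0]]' --hand '[0.33, 0.33, 0.33, 0.33, 0.33]'

```text
time_s: 16.35
ee_pos: [557.0, 53.7, 23.6]
ee_rot: [-180.0, -0.1, 172.0]
force: [0.2, -0.3, 0.0]
gripper_width: 30.0
gripper_force: 0.0
```

Checking by touch where the ring now stands: first contact with the free head came at TCP x of about 571.5.

Request:
apply_moves --delta_pos '[[0.06, -0.0087, 0], [0.11, -0.016, 0], [0.11, -0.016, 0], [0.11, -0.016, 0]]' --rot '[[0, 0, 0], [0, 0, 0], [0, 0, 0], [0, 0, 0]]' --hand '[0.33, 0.33, 0.33, 0.33]'

```text
time_s: 16.68
ee_pos: [572.2, 51.5, 23.6]
ee_rot: [180.0, 0.0, 172.0]
force: [0.1, 0.5, -0.3]
gripper_width: 30.4
gripper_force: 0.0
```

Request:
apply_moves --delta_pos '[[0.01, -0.0015, 0], [0.01, -0.0015, 0], [0.01, -0.0015, 0]]' --rot '[[0, 0, 0], [0, 0, 0], [0, 0, 0]]' --hand '[0.33, 0.33, 0.33]'

```text
time_s: 16.93
ee_pos: [572.7, 51.4, 23.7]
ee_rot: [180.0, 0.0, 172.0]
force: [-0.4, 0.3, -0.2]
gripper_width: 30.3
gripper_force: 0.0
```

Request:
apply_moves --delta_pos '[[0.008, -0.0012, 0], [0.008, -0.0012, 0], [0.008, -0.0012, 0]]' --rot '[[0, 0, 0], [0, 0, 0], [0, 0, 0]]' --hand '[0.33, 0.33, 0.33]'

```text
time_s: 17.18
ee_pos: [573.4, 51.3, 23.6]
ee_rot: [-180.0, -0.0, 172.0]
force: [-0.4, -0.1, 0.4]
gripper_width: 30.2
gripper_force: 0.3
```

Request:
apply_moves --delta_pos '[[0.008, -0.0012, 0], [0.008, -0.0012, 0], [0.008, -0.0012, 0]]' --rot '[[0, 0, 0], [0, 0, 0], [0, 0, 0]]' --hand '[0.33, 0.33, 0.33]'

```text
time_s: 17.43
ee_pos: [573.7, 51.1, 23.5]
ee_rot: [-180.0, -0.1, 172.0]
force: [-2.9, -0.7, 0.7]
gripper_width: 30.0
gripper_force: 1.2
```

Touch now comes about 1 mm later than first contact did, so the contact stays pressed. I'll retreat gently, lift clear, and compare the brass head's image with the first one.

Request:
apply_moves --delta_pos '[[-0.005, 0.001, 0], [-0.01, 0.0015, 0], [-0.015, 0.002, 0], [-0.02, 0.003, 0], [-0.03, 0.0045, 0], [-0.05, 0.007, 0], [-0.12, 0.0175, 0], [-0.2, 0.029, 0], [-0.2, 0.029, 0]]' --rot '[[0, 0, 0], [0, 0, 0], [0, 0, 0], [0, 0, 0], [0, 0, 0], [0, 0, 0], [0, 0, 0], [0, 0, 0], [0, 0, 0]]' --hand '[0.33, 0.33, 0.33, 0.33, 0.33, 0.33, 0.33, 0.33, 0.33]'

```text
time_s: 18.18
ee_pos: [547.5, 54.9, 23.4]
ee_rot: [-180.0, -0.2, 172.0]
force: [-0.5, -0.2, -1.1]
gripper_width: 30.1
gripper_force: 0.0
```

Request:
apply_moves --delta_pos '[[0, 0, 0.25], [0, 0, 0.5], [0, 0, 0.75], [0, 0, 1], [-0.2, 0.3, 1], [-0.4, 0.6, 1], [-0.6, 0.9, 1], [-0.6, 0.9, 1]]' --rot '[[0, 0, 0], [0, 0, 0], [0, 0, 0], [0, 0, 0], [0, 0, 0], [0, 0, 0], [0, 0, 0], [0, 0, 0]]' --hand '[0.33, 0.33, 0.33, 0.33, 0.33, 0.33, 0.33, 0.33]'

```text
time_s: 18.85
ee_pos: [474.5, 166.4, 143.9]
ee_rot: [179.9, -0.2, 172.2]
force: [-0.4, -0.3, -0.6]
gripper_width: 30.3
gripper_force: 0.0
```

Request:
apply_moves --delta_pos '[[-0.15, 0.3, 0.2], [-0.3, 0.6, 0.4], [-0.45, 0.9, 0.6], [-0.45, 0.9, 0.6], [-0.45, 0.9, 0.6]]' --rot '[[0, 0, 0], [0, 0, 0], [0, 0, 0], [0, 0, 0], [0, 0, 0]]' --hand '[0.33, 0.33, 0.33, 0.33, 0.33]'

```text
time_s: 19.27
ee_pos: [424.5, 273.6, 218.1]
ee_rot: [179.8, 0.2, 172.2]
force: [0.1, 0.4, 0.0]
gripper_width: 30.4
gripper_force: 0.0
```

```bash
python3 - <<'E'
from h import *
old=cv2.cvtColor(cv2.imread("pics/scene.png"),cv2.COLOR_BGR2RGB)
acc=[]
for _ in range(4):
    p=viewer.grab_frame("scene");acc.append(p["pixels"].astype(float))
new=np.mean(acc,0).astype(np.uint8);save({"pixels":new},"s7")
def cen(im):
    w=np.clip(im[...,0].astype(float)-im[...,2]-25,0,None);w=w[248:272,295:330]
    g=np.mgrid[248:272,295:330];return (w*g[1]).sum()/w.sum(),(w*g[0]).sum()/w.sum(),w.sum()
print(cen(old),[cen(a) for a in acc])
c=lambda x:np.array(proj(p,[543+x*.9895+36*.144,18-x*.144+36*.9895,18]))
print("px per mm +x",c(91)-c(90))
a=new[190:310,230:390,::-1];cv2.imwrite("pics/s7c.png",cv2.resize(a,(800,600),interpolation=cv2.INTER_CUBIC))
q=viewer.grab_frame("top")
for n,z in dict(ring_mid=26,block_mid=29,can_mid=31).items():
    for r in spotter.landmark_of(q,n)[:4]:
        X=at(q,*r["position"],z)[:2]-[543,18];print(n,r["score"],np.round([X[0]*.9895-X[1]*.144,X[0]*.144+X[1]*.9895],1))
E
```

```text
(np.float64(312.49754977029096), np.float64(257.9738131699847), np.float64(6530.0)) [(np.float64(312.8834477498093), np.float64(258.31990846681924), np.float64(6555.0)), (np.float64(312.8689350015258), np.float64(258.3326212999695), np.float64(6554.0)), (np.float64(312.8856707317073), np.float64(258.3224085365854), np.float64(6560.0)), (np.float64(312.8212171801487), np.float64(258.3322203672788), np.float64(6589.0))]
px per mm +x [0.15619352 0.35538763]
ring_mid 0.73 [-178.6  -35.3]
ring_mid 0.72 [62.2 40.6]
ring_mid 0.67 [-191.2  103.1]
block_mid 0.66 [ 35.6 -39.1]
can_mid 0.91 [-35.5 -38.6]
```

View pics/s7c.png

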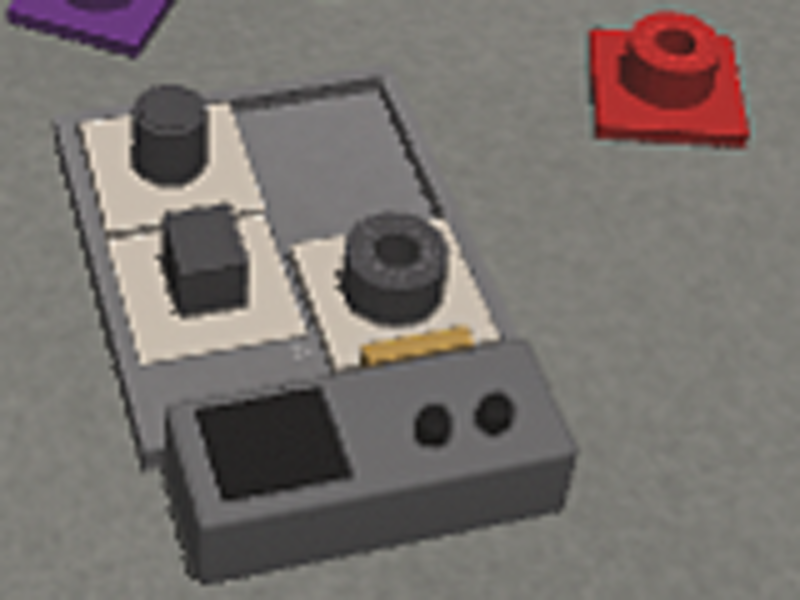

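The brass head has moved in by about 1 mm, the ring carrier (395,265) touches it, and the other two carriers lie flat. Handing in.

```bash
python3 -c "
from workcell import env
print(env.job_done())"
```

```text
the job is handed in; nothing more can be done
None
```

The job is handed in at about 19 s: the ring-core carrier stands in the test nest after a steady push of about 10 N and still holds the contact in by roughly 1 mm (judged by touch and camera), with the other two carriers lying flat in the tray; no verdict was shown.

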